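Set the wiper-blade gauge

TASK

A wiper blade lies in the measuring lane of the gauge on the shop counter, one end at the stop. With the fingertips, and without pinching it, push the gauge's black cursor along its rail until it drops into the notch at that blade's free end, then let go of it and leave it seated there. Leave the three blades and everything else on the counter where they lie.

Things in the scene. Friction and masses are not known exactly. Their poses are not given: they have to be found in the camera images.
- gauge: wiper-blade gauge: plywood board 200 x 460 mm, 12 mm thick, fixed flat on the counter; its place and yaw vary. Origin under its centre. y runs along rail and lane, from the end stop towards the cursor's parking end; x runs level across, from the rail to the lane and on to the spare blades; z up. The aluminium rail lies along y, centred at x = -58 mm, 22 mm wide, top 36 mm above the counter.
- lane_zero (a point): zero of the gauge: on the board's top (12 mm above the counter), on the middle line of the measuring lane (parallel to the rail, 50 mm from it in x), at the face of the small aluminium end stop (30 x 14 mm, 30 mm high). Axes as gauge. Each notch in the rail has a thin black line on the board beside the lane.
- cursor (a joint): cursor's place on the rail, m: 0 = parked at the far end, 400 mm from the stop; grows towards the stop (-y), up to 0.195. Notches at 0.050 (350 mm blade), 0.100 (300 mm), 0.150 (250 mm). Starts at 0 to 0.025. It cannot be lifted off. About 1 N slides it; from 5 mm either side a notch pulls it in by itself (the push dips to nothing), then about 9 N pushes it out again, either way.
- cursor_face (a point): middle of the cursor's flat outer end face (+y side, away from the stop), the face to push; 57 mm above the counter, 14 mm from the cursor's middle; axes as gauge. The cursor is a black block 40 mm across the rail, 28 mm along it, from 39 to 75 mm above the counter, with a thin steel pointer out over the lane at its middle and a steel button on top.
- plunger (a joint): how far the cursor's sprung plunger (the 12 mm steel button on top of the block) has dropped, m: about 0 riding on the rail (button top 87 mm above the counter), about 0.004 seated in a notch.
- notch_250 (a point): middle of the rail's notch for a 250 mm blade: a 16 mm wide V cut in the rail's top, 250 mm from the stop face, cursor joint 0.150; this point is level with the rail's top, 36 mm above the counter.
- blade_short_butt (a point): stop end of the loose 250 mm wiper blade (straight, black, 16 mm wide, 13 mm high, grey clip 18 mm high in the middle), on its centre line, 6.5 mm above its underside. Of three blades, all parallel to y, the one to measure lies in the lane (this point at lane_zero's x, 1 mm off the stop); the two spares lie 46 and 80 mm farther in x.
- blade_short_tip (a point): the other, free end of the 250 mm blade, 250 mm from its stop end in y.
- notch_300 (a point): middle of the rail's notch for a 300 mm blade: a 16 mm wide V cut in the rail's top, 300 mm from the stop face, cursor joint 0.100; this point is level with the rail's top, 36 mm above the counter.
- blade_mid_butt (a point): stop end of the loose 300 mm wiper blade (straight, black, 16 mm wide, 13 mm high, grey clip 18 mm high in the middle), on its centre line, 6.5 mm above its underside. Of three blades, all parallel to y, the one to measure lies in the lane (this point at lane_zero's x, 1 mm off the stop); the two spares lie 46 and 80 mm farther in x.
- blade_mid_tip (a point): the other, free end of the 300 mm blade, 300 mm from its stop end in y.
- notch_350 (a point): middle of the rail's notch for a 350 mm blade: a 16 mm wide V cut in the rail's top, 350 mm from the stop face, cursor joint 0.050; this point is level with the rail's top, 36 mm above the counter.
- blade_long_butt (a point): stop end of the loose 350 mm wiper blade (straight, black, 16 mm wide, 13 mm high, grey clip 18 mm high in the middle), on its centre line, 6.5 mm above its underside. Of three blades, all parallel to y, the one to measure lies in the lane (this point at lane_zero's x, 1 mm off the stop); the two spares lie 46 and 80 mm farther in x.
- blade_long_tip (a point): the other, free end of the 350 mm blade, 350 mm from its stop end in y.
- oil_can: bystander: grey oil container, 55 x 90 x 168 mm high, standing loose on the counter beyond the gauge's parking end; origin under its centre.
- part_carton: bystander: plain carton 70 x 110 x 50 mm high, loose on the counter beyond the gauge's stop end; origin under its centre.

How it is judged:
By the outcome, as a careful person would: the job done as asked, in the order asked, and still so for the second after the job is handed in, with the robot touching nothing.
It also fails if it takes over 38 s, if anything falls off the work surface, if the arm or the gripper's body presses on something with over 40 N, if the wrist force passes 120 N, or if a joint passes its speed limit or range.

ROBOT

A 7-joint arm with a two-finger parallel gripper is mounted at the origin on the work surface. World frame = base frame: x ahead of the robot, y to its left, z up, the work surface at z = 0. Lengths are in mm, angles in rad, forces in N, time in s.
With the tool pointing down it reaches from about 425 to 950 mm from the base axis. Payload 4.7 kg.
Tool frame: the origin (TCP) lies at the very end of the fingers, on their centre line; the grasp point (between the pads) lies 19 mm behind it (manip.pinch_z is the distance from the TCP to the grasp point, in mm); y points along the fingers, z is the direction in which the jaws open and shut, and the axes are right-handed (so a half turn about y gives the same grasp; the last joint's range is limited). The gripper opens to 85 mm and grips with 20 to 120 N. Pads are 22 mm wide; open, the fingers measure 114 mm over their backs; the gripper's body (76 mm by 85 mm) begins 54 mm behind the grasp point. The pads swing forward as they close: fully open they stand 13 mm farther back than shut.
Start: joints at [-1.245, 0.469, -0.049, 1.532, 0.024, 1.141, -0.082], TCP at [234.458, 632.991, 231.335] pointing down, gripper open.
Joint ranges: [-2.59, 2.59], [-0.33, 1.99], [-1.39, 1.29], [0.1, 2.45], [-1.04, 4.18], [0.21, 1.99], [-2.66, 2.66]. Speed limits (rad/s): [2.57, 2.57, 3.14, 3.14, 3.14, 3.14, 3.14].

INTERFACE

Orientations are given as a rotation vector (axis times angle).
In Python, from rig import manip, eyes gives the robot as it stands.
- The arm moves only by the tool carry_out, never from a script. Its argument "steps" is a list of rows, each an object of numbers: "claw": the opening, from 0 (shut) to 1 (fully open); "tx", "ty", "tz": the shift along the tool's x, y, z normalised to -1 to 1, where 1 is 0.4 m; "wx", "wy", "wz": the turn, a rotation vector about the tool's x, y, z normalised to -1 to 1, where 1 is 30 degrees. A call has 1 to 10 rows; each row is the pose to reach, as a shift and turn from the pose commanded when the call began, along the tool's axes at that moment; what a row does not reach only later rows make up. A row lasts 1/12 s, in which the tool goes at most 41.7 mm and 7.16 degrees, less where a joint would pass 70% of its speed; a pose out of reach is approached as far as the arm can. A call with a number of a shift or a turn outside -1 to 1 is refused whole. A call with a gripper value outside its range is refused whole. The fingers move at their own pace and stop on an object; "force" is the grip in N (left out, the last holds). Time passes only in rows, so rows that repeat a pose let the fingers close. It gives the time, the measured TCP pose, the force and the opening at its end, in the units of the state.
- manip.sense(): the state, without advancing time (a new reading comes with each control period).
- eyes.capture(name): name is "scene" or "top" or "wrist"; returns a dict with "pixels" (400x640x3 uint8, blue, green, red), "z_map" (400x640 float32, mm along the optical axis (not along the pixel's ray), 0 where there is no reading), "fovy" (degrees; the focal length in pixels is half the picture's height over the tangent of half this angle, whatever the lens; pixels are square), "cx", "cy" (the principal point, pixels), "eye" and "attitude" of the camera in the world. Camera axes: x right, y down, z forward; pixel columns grow to the right and rows downward; lengths in mm; the calibration is good to about 2 mm. A picture is of the moment at which its call begins.
- manip.finish_job(): hands the job in, once; it reports no verdict.
Trained networks look in a picture, given as the dict that the camera call returned (one of the last four; its "shot" number tells which), for a name from the list of things; names that differ only in an ending like _2 or _b are one class to them, and where a whole thing is asked for, a point or a joint stands for the part that bears it (a point fixed in the world has none). Each returns a list of dicts, best first, with "conf" (0 to 1); they miss things now and then, are a little off and sometimes report something else, mostly with a low value. They report only what shows in the picture. A call takes as long as a camera call.
- eyes.look_for(thing, picture): "box" ([centre column, centre row, width, height] as shares, 0 to 1, of the picture: columns of its width, rows of its height, round what is visible of it).
- eyes.trace(thing, picture): "region" (400x640 bool, what is visible of it) and "box" ([centre column, centre row, width, height] as shares, 0 to 1, of the picture: columns of its width, rows of its height, round what is visible of it).
The state is a dict: "clock": time; "q": joint angles; "qd": joint speeds; "effort": joint torques, N m; "position": TCP position; "tool_rot": TCP orientation; "force": force on the tool from outside, world axes, zero at the start; "moment": the same for the moment, N m; "gripper_width": opening from 0.0 (shut) to 1.0 (fully open).
Only numpy, scipy, OpenCV 4.12 (cv2) and the standard library are available. Lean on these libraries where they do the work, as an engineer would, in place of code of your own. Each camera call takes 0.05 s, during which the arm holds its last target.

## Working session

There is one attempt and no reset: what is moved stays moved. The work goes in short steps, Python scripts to look and compute and a tool call to move; the robot and the scene stay as the last step left them, time stands still between calls to the robot, and variables do not carry over. Pictures are saved under pics/ and viewed, and the job is handed in when it is done.

Besides the shell and the picture viewer there is one more tool, called after "Emit:" in YAML: its name, and indented under it one key for each argument. carry_out: Moves the arm, as the interface text tells. Scaled input: -1 to 1 covers 0.4 m each way for a shift and 30 degrees each way for a turn. Its arguments: {"type":"object","properties":{"steps":{"type":"array","items":{"type":"object","properties":{"claw":{"type":"number"},"tx":{"type":"number","minimum":-1,"maximum":1},"ty":{"type":"number","minimum":-1,"maximum":1},"tz":{"type":"number","minimum":-1,"maximum":1},"wx":{"type":"number","minimum":-1,"maximum":1},"wy":{"type":"number","minimum":-1,"maximum":1},"wz":{"type":"number","minimum":-1,"maximum":1}}}},"force":{"type":"number"}},"required":["steps"]}

```bash
mkdir -p pics; cat > h.py <<'E'
import numpy as np,cv2
from rig import manip,eyes
from scipy.spatial.transform import Rotation as R
def K(p):
    f=200/np.tan(np.radians(p['fovy'])/2); return f,p['cx'],p['cy']
def rot(p):
    a=np.array(p['attitude'],float)
    return a if a.shape==(3,3) else R.from_rotvec(a).as_matrix()
def cloud(p):
    f,cx,cy=K(p); z=p['z_map']; v,u=np.mgrid[0:400,0:640]
    c=np.stack([(u-cx)/f*z,(v-cy)/f*z,z],-1)
    return c@rot(p).T+np.array(p['eye'])
def proj(p,X):
    f,cx,cy=K(p); c=(np.asarray(X)-np.array(p['eye']))@rot(p)
    return np.stack([c[...,0]/c[...,2]*f+cx,c[...,1]/c[...,2]*f+cy],-1)
E
python3 - <<'E'
from h import *
s=manip.sense();print(s)
for n in ['scene','top']:
    p=eyes.capture(n);cv2.imwrite(f'pics/{n}0.png',p['pixels']);print(n,p['eye'],p['attitude'],p['fovy'],p['cx'],p['cy'],(p['z_map']>0).mean())
    for t in ['gauge','cursor','blade_short_butt','blade_mid_butt','blade_long_butt','oil_can','part_carton','cursor_face','lane_zero']:
        print(t,[(round(d['conf'],2),np.round(np.array(d['box'])*[640,400,640,400]).tolist()) for d in eyes.look_for(t,p)[:3]])
E
```

```text
{'clock': 0.0, 'q': array([-1.24489443,  0.46945203, -0.0486059 ,  1.5336824 ,  0.02409543,
        1.1409921 , -0.08228316]), 'qd': array([ 0.00118331, -0.0005363 ,  0.00059967, -0.0009494 ,  0.00037771,
       -0.000345  ,  0.00022518]), 'effort': array([ 1.17884412e-05, -5.10305858e+01, -4.68245591e-02, -2.37711167e+01,
        1.06310367e-02,  7.62646057e-03, -1.10180682e-05]), 'position': array([234.27958775, 632.42256726, 230.25918763]), 'tool_rot': array([-1.55474637,  0.27864915, -0.27820306]), 'force': array([ 0.67351994, -0.05109705,  0.39366683]), 'moment': array([ 0.02832026,  0.01429972, -0.02212623]), 'gripper_width': 1.0017859246543337}
scene [1270.15033776  128.99309227 1087.06112993] [-1.58693031 -2.16319042  0.68233137] 52.288044449595446 319.70544042066734 201.480808122919 0.99587109375
gauge [(0.86, [299.0, 219.0, 154.0, 83.0]), (0.62, [291.0, 222.0, 109.0, 26.0])]
cursor [(0.48, [367.0, 206.0, 9.0, 19.0]), (0.43, [290.0, 230.0, 93.0, 20.0])]
blade_short_butt [(0.68, [281.0, 208.0, 78.0, 14.0])]
blade_mid_butt [(0.84, [287.0, 229.0, 93.0, 19.0]), (0.68, [364.0, 20
[... 227 characters left out ...]
0.0, 219.0, 157.0, 84.0]), (0.45, [367.0, 204.0, 11.0, 20.0])]
lane_zero [(0.86, [299.0, 217.0, 155.0, 81.0])]
top [ 255.39336243  -51.96547848 1715.36207058] [-2.10997122  2.14663607 -0.18027278] 43.91272975611839 318.5512214681519 210.4472158910188 0.9959609375
gauge [(0.75, [343.0, 199.0, 138.0, 72.0])]
cursor [(0.5, [288.0, 217.0, 10.0, 17.0])]
blade_short_butt [(0.59, [362.0, 200.0, 70.0, 9.0])]
blade_mid_butt [(0.84, [344.0, 178.0, 87.0, 11.0])]
blade_long_butt [(0.7, [348.0, 187.0, 100.0, 14.0])]
oil_can [(0.71, [187.0, 189.0, 35.0, 27.0])]
part_carton [(0.69, [460.0, 223.0, 40.0, 30.0])]
cursor_face [(0.71, [349.0, 189.0, 102.0, 14.0])]
lane_zero [(0.88, [343.0, 200.0, 134.0, 65.0])]
```

```bash
python3 - <<'E'
import cv2
a=cv2.imread('pics/top0.png')[140:260,150:500];cv2.imwrite('pics/top0c.png',cv2.resize(a,None,fx=2.28,fy=2.28,interpolation=2))
a=cv2.imread('pics/scene0.png')[130:300,170:520];cv2.imwrite('pics/scene0c.png',cv2.resize(a,None,fx=2.28,fy=2.28,interpolation=2))
E
```

```text
(no output)
```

View pics/top0c.png

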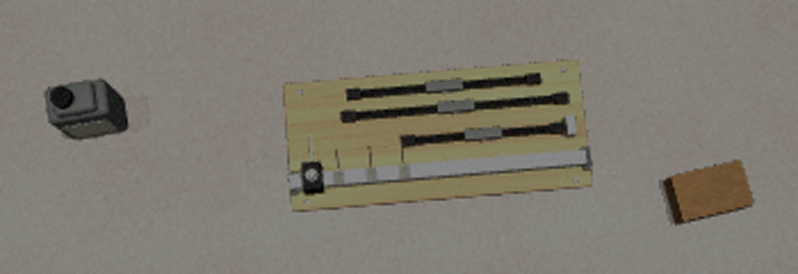

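View pics/scene0c.png

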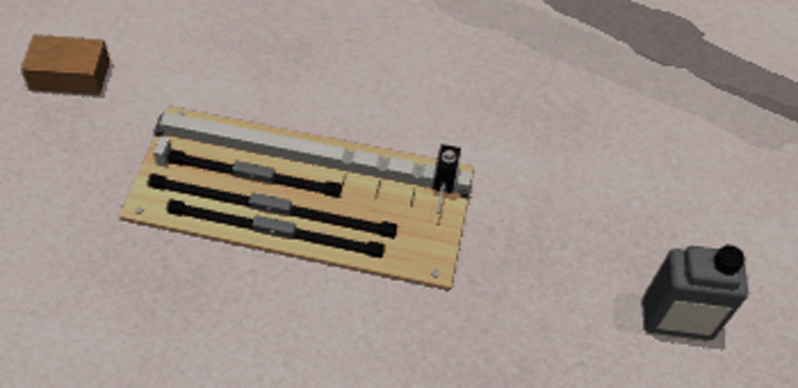

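View pics/scene0.png

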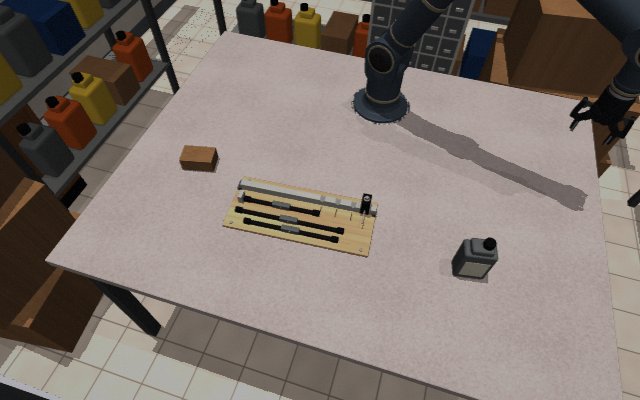

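The measuring lane (next to the rail) holds the shortest blade. Its free end meets the third notch line, at crop pixel (405,140), so the target is notch_250 at joint 0.150. Next I fit the gauge pose.

```bash
cat > fit.py <<'E'
from h import *
for n in ['top','scene']:
    p=eyes.capture(n);C=cloud(p)
    g=[d for d in eyes.trace('gauge',p)][0];m=g['region'];print(n,'conf',g['conf'],m.sum())
    m=cv2.dilate(m.astype(np.uint8),np.ones((9,9)))>0
    tab=np.median(C[~m & (abs(C[...,2])<25)][:,2]);print('table z',tab)
    P=C[m];zz=P[:,2]-tab
    B=P[(zz>6)&(zz<60)]; r=cv2.minAreaRect(B[:,:2].astype(np.float32));print('rect',r)
    rail=P[(zz>30)&(zz<41)];c=rail.mean(0);u,s,vt=np.linalg.svd(rail[:,:2]-c[:2],full_matrices=False)
    print('rail',len(rail),c,'dir',vt[0],'yaw', np.degrees(np.arctan2(vt[0,1],vt[0,0])),'ext',[(rail[:,:2]-c[:2])@vt[0]][0].min(),((rail[:,:2]-c[:2])@vt[0]).max(), 'z',np.median(rail[:,2]))
    cu=P[(zz>64)&(zz<95)];print('cursor',len(cu),cu.mean(0),cu.min(0),cu.max(0))
    for t in ['oil_can','part_carton']:
        d=eyes.trace(t,p)
        if d:
            Q=C[d[0]['region']];Q=Q[Q[:,2]-tab>10];print(t,d[0]['conf'],Q.min(0),Q.max(0))
E
python3 fit.py
```

```text
top conf 0.98 5950
table z -1.0039188332679032
rect ((596.1370239257812, -125.62179565429688), (230.9698486328125, 489.47564697265625), 3.6856696605682373)
rail 815 [ 555.67829723 -145.85584271   34.13153535] dir [-0.09592176  0.99538888] yaw 95.50437521057403 ext -205.5663967569221 245.3920205624395 z 34.12760356641434
cursor 104 [524.90307825  62.31763442  75.24387814] [503.02873383  49.12545597  63.0689819 ] [544.84309508  76.68714755  89.1582124 ]
oil_can 0.72 [255.39336243 -51.96547848   9.80072098] [ 661.82887282  442.24744224 1715.36207058]
part_carton 0.65 [ 255.39336243 -589.78768492    9.83897576] [ 540.889678    -51.96547848 1715.36207058]
scene conf 0.91 6601
table z 1.1978872069464614
rect ((582.1178588867188, -128.30538940429688), (244.8285675048828, 462.72344970703125), 3.4440324306488037)
rail 990 [ 553.22000065 -145.57076176   36.26027942] dir [-0.0954346  0.9954357] yaw 95.47633414933291 ext -206.01026529848528 242.11621189064604 z 36.42037908099326
cursor 115 [528.6381148   59.64270976  76.46184608] [503.4957027   44.75828963  65.20932791] [546.27487371  73.61634879  90.72643592]
oil_can 0.66 [607.60746161 128.99309227  11.26979043] [1270.15033776  441.44532611 1087.06112993]
part_carton 0.95 [ 451.43548368 -594.16032018   11.20695633] [1270.15033776  128.99309227 1087.06112993]
```

```bash
cat > fit2.py <<'E'
from h import *
for n in ['top','scene']:
    p=eyes.capture(n);C=cloud(p)
    m=eyes.trace('gauge',p)[0]['region']
    m=cv2.dilate(m.astype(np.uint8),np.ones((9,9)))>0
    tab=np.median(C[~m & (abs(C[...,2])<25)][:,2])
    P=C[m];zz=P[:,2]-tab
    rail=P[(zz>31)&(zz<40)][:,:2]
    a,c=0.09,np.median(rail,0)
    for k in range(15):
        d=np.array([-np.sin(a),np.cos(a)]);nn=np.array([d[1],-d[0]])
        e=(rail-c)@nn; s=(rail-c)@d; w=abs(e-np.median(e))<(25 if k<5 else 13)
        A=np.polyfit(s[w],e[w],1); a-=np.arctan(A[0]); c=c+nn*A[1]
    print(n,'yaw',np.degrees(a),'n',w.sum(),'width',np.percentile(e[w],[2,98]))
    d=np.array([-np.sin(a),np.cos(a)]);nn=np.array([d[1],-d[0]])
    S=(P[:,:2])@d;X=(P[:,:2])@nn
    print('rail x',c@nn,'rail ends',s[w].min()+c@d,s[w].max()+c@d)
    b=(zz>7)&(zz<17); print('board x',np.percentile(X[b],[.2,1,99,99.8]),'y',np.percentile(S[b],[.2,1,99,99.8]))
    q=(zz>68)&(zz<80);print('cursor top x',np.percentile(X[q],[1,99]),'y',np.percentile(S[q],[1,99]),q.sum())
    st=(zz>36)&(zz<46)&(X>c@nn+30)&(X<c@nn+70);print('stop', (X[st].mean(),S[st].min(),S[st].max()) if st.sum() else None)
    bb=(zz>20)&(zz<29)&(X>c@nn+35)&(X<c@nn+65);print('blade y',np.percentile(S[bb],[1,99]),X[bb].mean())
    # dump rectified view
    g=np.mgrid[-130:130,-260:260]
    cen=d*((c@d)) 
    Xr=c@nn+58+ (g[0]); Yr=np.percentile(S[b],[1,99]).mean()+g[1]
    W=Xr[...,None]*nn+Yr[...,None]*d
    W=np.concatenate([W,np.full(W.shape[:2]+(1,),12.+tab)],-1)
    uv=proj(p,W).astype(np.float32)
    cv2.imwrite(f'pics/rect_{n}.png',cv2.resize(cv2.remap(p['pixels'],uv[...,0],uv[...,1],1),None,fx=1.5,fy=1.5))
    print('d',d,'nn',nn,'ycen',Yr.mean())
E
python3 fit2.py
```

```text
top yaw 3.918884335891493 n 530 width [-10.61941276  10.70692839]
rail x 527.9059580813729 rail ends -385.7224128801314 61.48664919064703
board x [474.14001539 485.64243085 685.84452086 698.58636928] y [-399.25299401 -393.01532542   60.58016722   73.73224328]
cursor top x [509.09899153 547.7443289 ] y [12.48971361 39.6479181 ] 78
stop (np.float64(578.2986317358987), np.float64(-374.7620847921824), np.float64(28.03046791823797))
blade y [-371.79910786   17.40549066] 577.6736460521612
d [-0.06834412  0.99766181] nn [0.99766181 0.06834412] ycen -166.71757910165414
scene yaw 3.8928499482224868 n 736 width [-11.46252352  10.80590625]
rail x 529.3494542297938 rail ends -387.5574428186879 58.962942198734225
board x [485.40814379 487.6588137  685.16627039 686.49104516] y [-397.16707057 -394.21777858   57.53768263   60.27941454]
cursor top x [506.7799846 548.0739885] y [10.01787375 37.09928648] 91
stop (np.float64(579.1512060258876), np.float64(-377.58632870432365), np.float64(25.289090951424214))
blade y [-371.50029186 -114.6600901 ] 579.3044346785048
d [-0.06789079  0.99769276] nn [0.99769276 0.06789079] ycen -168.840047974858
```

View pics/rect_top.png

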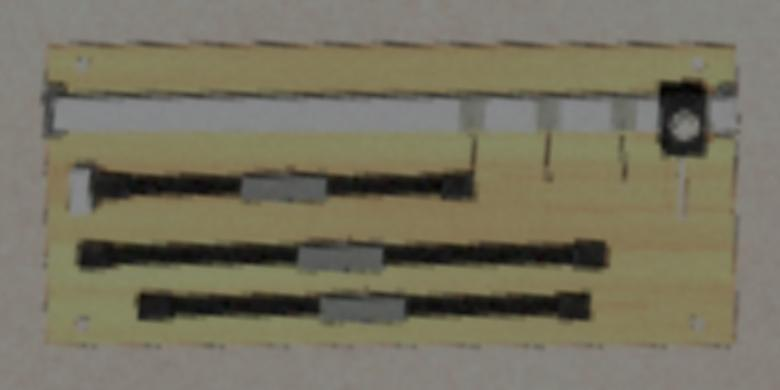

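View pics/rect_scene.png

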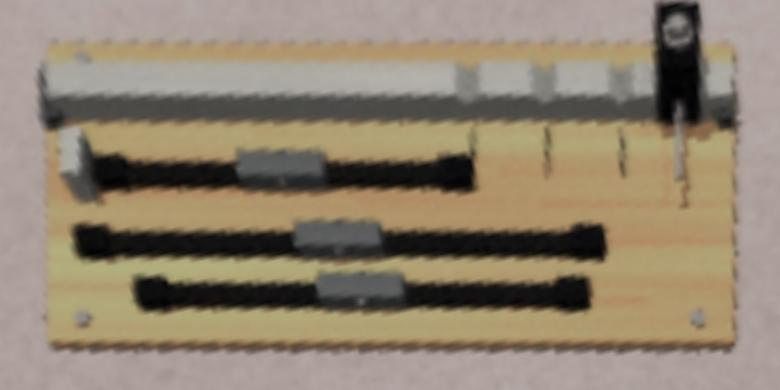

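Rectified views agree on two points. The lane blade runs from the stop (about px 85) to the first notch line (px 474), so it is the 250 mm blade. The cursor is at px 682, about 137 mm short of that notch. Next I work out the approach.

```bash
cat > go.py <<'E'
from h import *
import sys
a=np.radians(3.9);d=np.array([-np.sin(a),np.cos(a)]);nn=np.array([d[1],-d[0]]);RX=528.6
def plan(s,z,x=RX):
    st=manip.sense();T=R.from_rotvec(st['tool_rot']).as_matrix();p=np.array(st['position'])
    print('clock',st['clock'],'pos',p.round(1),'gauge x,s',(p[:2]@nn-RX).round(1),(p[:2]@d).round(1),'F',np.round(st['force'],2),'w',round(st['gripper_width'],2))
    print('axes',T.round(3).tolist())
    g=np.append(nn*x+d*s,z); best=None
    for sg in (1,-1):
        zt=np.append(sg*nn,0);yt=np.array([0,0,-1.]);D=np.stack([np.cross(yt,zt),yt,zt],1)
        w=np.degrees(R.from_matrix(T.T@D).as_rotvec())
        if best is None or np.linalg.norm(w)<np.linalg.norm(best):best=w
    print('target',g.round(1),'shift n',(T.T@(g-p)/400).round(4),'turn deg',best.round(2),'n',(best/30).round(4))
if __name__=='__main__': plan(float(sys.argv[1]),float(sys.argv[2]))
E
python3 go.py 75 200
```

```text
clock 1.6 pos [234.5 633.  231.3] gauge x,s -251.6 615.6 F [-0.22  0.49 -0.49] w 1.01
axes [[0.938, -0.0, 0.347], [-0.347, 0.0, 0.938], [-0.0, -1.0, 0.0]]
target [522.3 110.8 200. ] shift n [ 1.1283  0.0783 -0.9742] turn deg [ 0.   65.77 -0.  ] n [ 0.0000e+00  2.1924e+00 -1.0000e-04]
```

Emit:
carry_out:
  steps:
    - {"claw":0,"tx":0.1,"tz":-0.09,"wy":0.16}
    - {"claw":0,"tx":0.2,"tz":-0.17,"wy":0.33}
    - {"claw":0,"tx":0.3,"tz":-0.26,"wy":0.5}
    - {"claw":0,"tx":0.4,"tz":-0.35,"wy":0.66}
    - {"claw":0,"tx":0.5,"tz":-0.43,"wy":0.83}
    - {"claw":0,"tx":0.6,"tz":-0.52,"wy":1}
    - {"claw":0,"tx":0.7,"tz":-0.6,"wy":1}
    - {"claw":0,"tx":0.7,"tz":-0.6,"wy":1}
  force: 20

```text
$.steps[0]: bad value
```

```bash
python3 go.py 75 180
```

```text
clock 1.6 pos [234.5 633.  231.3] gauge x,s -251.6 615.6 F [-0.22  0.49 -0.49] w 1.01
axes [[0.938, -0.0, 0.347], [-0.347, 0.0, 0.938], [-0.0, -1.0, 0.0]]
target [522.3 110.8 180. ] shift n [ 1.1283  0.1283 -0.9742] turn deg [ 0.   65.77 -0.  ] n [ 0.0000e+00  2.1924e+00 -1.0000e-04]
```

The row was refused, probably because it needs all seven keys.

Emit:
carry_out:
  steps:
    - {"claw":0,"tx":0.08,"ty":0,"tz":-0.07,"wx":0,"wy":0.15,"wz":0}
    - {"claw":0,"tx":0.15,"ty":0,"tz":-0.13,"wx":0,"wy":0.3,"wz":0}
    - {"claw":0,"tx":0.22,"ty":0,"tz":-0.19,"wx":0,"wy":0.45,"wz":0}
    - {"claw":0,"tx":0.3,"ty":0,"tz":-0.26,"wx":0,"wy":0.6,"wz":0}
    - {"claw":0,"tx":0.37,"ty":0,"tz":-0.32,"wx":0,"wy":0.75,"wz":0}
    - {"claw":0,"tx":0.44,"ty":0,"tz":-0.38,"wx":0,"wy":0.9,"wz":0}
    - {"claw":0,"tx":0.5,"ty":0,"tz":-0.43,"wx":0,"wy":1,"wz":0}
    - {"claw":0,"tx":0.56,"ty":0,"tz":-0.49,"wx":0,"wy":1,"wz":0}
  force: 20

```text
clock: 2.27
position: [377.3, 370.1, 231.7]
tool_rot: [-1.458, 0.687, -0.687]
force: [-0.7, 0.6, -0.1]
gripper_width: -0.002
```

```bash
python3 go.py 75 180
```

```text
clock 2.2667 pos [377.3 370.1 231.7] gauge x,s -127.0 343.6 F [-0.75  0.59 -0.12] w -0.0
axes [[0.637, 0.001, 0.771], [-0.771, 0.001, 0.637], [-0.0, -1.0, 0.001]]
target [522.3 110.8 180. ] shift n [ 0.7307  0.1288 -0.1337] turn deg [-0.06 35.65 -0.04] n [-0.002   1.1885 -0.0013]
```

Emit:
carry_out:
  steps:
    - {"claw":0,"tx":0.09,"ty":0,"tz":-0.02,"wx":0,"wy":0.15,"wz":0}
    - {"claw":0,"tx":0.18,"ty":0.02,"tz":-0.03,"wx":0,"wy":0.3,"wz":0}
    - {"claw":0,"tx":0.27,"ty":0.04,"tz":-0.05,"wx":0,"wy":0.45,"wz":0}
    - {"claw":0,"tx":0.36,"ty":0.06,"tz":-0.07,"wx":0,"wy":0.6,"wz":0}
    - {"claw":0,"tx":0.45,"ty":0.08,"tz":-0.08,"wx":0,"wy":0.75,"wz":0}
    - {"claw":0,"tx":0.54,"ty":0.1,"tz":-0.1,"wx":0,"wy":0.9,"wz":0}
    - {"claw":0,"tx":0.63,"ty":0.12,"tz":-0.12,"wx":0,"wy":1,"wz":0}
    - {"claw":0,"tx":0.7,"ty":0.13,"tz":-0.13,"wx":0,"wy":1,"wz":0}
    - {"claw":0,"tx":0.73,"ty":0.13,"tz":-0.13,"wx":0,"wy":1,"wz":0}
    - {"claw":0,"tx":0.73,"ty":0.13,"tz":-0.13,"wx":0,"wy":1,"wz":0}

```text
clock: 3.1
position: [524.5, 109.8, 179.4]
tool_rot: [-1.282, 1.087, -1.09]
force: [-0.0, -0.1, 0.5]
gripper_width: 0.002
```

```bash
python3 go.py 75 100
python3 - <<'E'
from h import *
p=eyes.capture('wrist');cv2.imwrite('pics/w1.png',p['pixels']);print(p['eye'],p['attitude'],p['fovy'])
E
```

```text
clock 3.1 pos [524.5 109.8 179.4] gauge x,s 2.1 73.9 F [-0.03 -0.11  0.5 ] w 0.0
axes [[0.162, 0.001, 0.987], [-0.987, -0.001, 0.162], [0.002, -1.0, 0.001]]
target [522.3 110.8 100. ] shift n [-0.0037  0.1984 -0.0052] turn deg [-0.06  5.41  0.09] n [-0.002   0.1804  0.0031]
[513.74366537 175.66154377 321.43131902] [2.86549659 0.23497474 0.03331054] 71.48451490878331
```

View pics/w1.png

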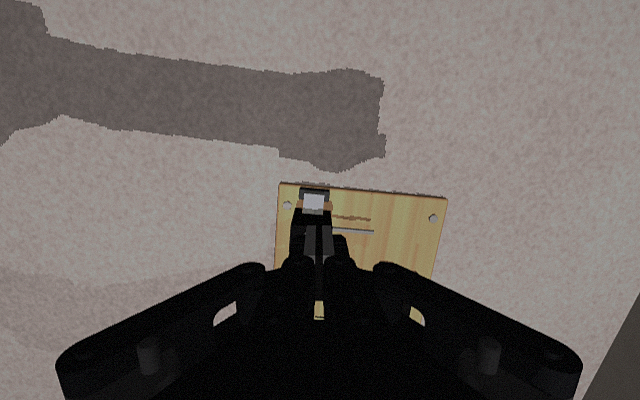

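```bash
python3 - <<'E'
from h import *
from go import d,nn,RX
p=eyes.capture('scene');C=cloud(p).reshape(-1,3);X=C[:,:2]@nn-RX;S=C[:,:2]@d
for lo in range(0,90,6):
    k=(abs(X)<22)&(S>lo)&(S<lo+6)&(C[:,2]<100);print(lo,k.sum(),C[k][:,2].max().round() if k.any() else None)
p=eyes.capture('wrist');C=cloud(p).reshape(-1,3);X=C[:,:2]@nn-RX;S=C[:,:2]@d
for lo in range(0,90,6):
    k=(abs(X)<22)&(S>lo)&(S<lo+6)&(C[:,2]<100);print(lo,k.sum(),C[k][:,2].max().round() if k.any() else None)
k=(C[:,2]>62)&(C[:,2]<82)&(S<50)&(S>0)&(abs(X)<30);print('cursor',k.sum(),np.percentile(X[k],[1,99]),np.percentile(S[k],[1,99]))
E
```

```text
0 27 41.0
6 31 78.0
12 44 80.0
18 43 89.0
24 40 88.0
30 45 80.0
36 29 78.0
42 27 43.0
48 25 42.0
54 26 41.0
60 21 12.0
66 21 5.0
72 21 7.0
78 21 4.0
84 22 4.0
0 0 None
6 0 None
12 0 None
18 1 76.0
24 9 75.0
30 50 76.0
36 627 76.0
42 171 37.0
48 181 37.0
54 189 37.0
60 430 37.0
66 181 1.0
72 186 1.0
78 183 2.0
84 191 2.0
cursor 154 [-21.05764293  18.18117186] [26.66826107 39.64919186]
```

Emit:
carry_out:
  steps:
    - {"claw":0,"tx":0,"ty":0.05,"tz":-0.005,"wx":0,"wy":0.18,"wz":0}
    - {"claw":0,"tx":0,"ty":0.13,"tz":-0.005,"wx":0,"wy":0.18,"wz":0}
    - {"claw":0,"tx":-0.004,"ty":0.2,"tz":-0.005,"wx":0,"wy":0.18,"wz":0}
    - {"claw":0,"tx":-0.004,"ty":0.2,"tz":-0.005,"wx":0,"wy":0.18,"wz":0}

```text
clock: 3.58
position: [515.9, 116.4, 95.0]
tool_rot: [-1.254, 1.157, -1.148]
force: [-1.8, 0.4, 0.1]
gripper_width: -0.003
```

```bash
python3 go.py 75 54
```

```text
clock 3.5833 pos [515.9 116.4  95. ] gauge x,s -6.0 81.1 F [-1.8   0.35  0.08] w -0.0
axes [[0.079, -0.01, 0.997], [-0.997, -0.002, 0.079], [0.001, -1.0, -0.01]]
target [522.3 110.8  54. ] shift n [0.0152 0.1024 0.0157] turn deg [0.56 0.61 0.07] n [0.0186 0.0202 0.0024]
```

Emit:
carry_out:
  steps:
    - {"claw":0,"tx":0.005,"ty":0.03,"tz":0.005,"wx":0,"wy":0,"wz":0}
    - {"claw":0,"tx":0.01,"ty":0.07,"tz":0.01,"wx":0,"wy":0,"wz":0}
    - {"claw":0,"tx":0.01,"ty":0.102,"tz":0.01,"wx":0,"wy":0,"wz":0}
    - {"claw":0,"tx":0.01,"ty":0.102,"tz":0.01,"wx":0,"wy":0,"wz":0}

```text
clock: 3.92
position: [524.4, 111.5, 57.7]
tool_rot: [-1.245, 1.154, -1.153]
force: [-0.6, 0.3, -0.8]
gripper_width: 0.005
```

```bash
python3 go.py 52 54
```

```text
clock 3.9167 pos [524.4 111.5  57.7] gauge x,s 2.2 75.6 F [-0.61  0.3  -0.81] w 0.01
axes [[0.076, -0.001, 0.997], [-0.997, -0.0, 0.076], [-0.0, -1.0, -0.002]]
target [523.8  87.8  54. ] shift n [ 0.0589  0.0094 -0.0058] turn deg [ 0.09  0.43 -0.  ] n [ 0.0029  0.0144 -0.    ]
```

Emit:
carry_out:
  steps:
    - {"claw":0,"tx":0.015,"ty":0.009,"tz":-0.004,"wx":0,"wy":0.014,"wz":0}
    - {"claw":0,"tx":0.03,"ty":0.009,"tz":-0.006,"wx":0,"wy":0.014,"wz":0}
    - {"claw":0,"tx":0.045,"ty":0.009,"tz":-0.006,"wx":0,"wy":0.014,"wz":0}
    - {"claw":0,"tx":0.06,"ty":0.009,"tz":-0.006,"wx":0,"wy":0.014,"wz":0}
    - {"claw":0,"tx":0.075,"ty":0.009,"tz":-0.006,"wx":0,"wy":0.014,"wz":0}
    - {"claw":0,"tx":0.085,"ty":0.009,"tz":-0.006,"wx":0,"wy":0.014,"wz":0}
    - {"claw":0,"tx":0.085,"ty":0.009,"tz":-0.006,"wx":0,"wy":0.014,"wz":0}

```text
clock: 4.5
position: [525.5, 77.0, 55.7]
tool_rot: [-1.238, 1.159, -1.159]
force: [-0.8, 0.9, 1.2]
gripper_width: 0.0
```

```bash
cat > look.py <<'E'
from go import *
def cur(tag):
    from h import eyes
    for n in ['scene','top','wrist']:
        p=eyes.capture(n);C=cloud(p)
        X=C[...,:2]@nn-RX;S=C[...,:2]@d;Z=C[...,2]
        # sightline-robust: top surface of block, ends
        k=(Z>72)&(Z<83)&(abs(X)<26)&(S>-130)&(S<45)
        if n!='wrist':
            r=eyes.trace('cursor',p); print(n,[ (round(q['conf'],2),S[q['region']&(Z>60)&(Z<95)].mean().round(1)) for q in r[:2] if q['region'].any()],k.sum(),np.percentile(S[k],[3,97]).round(1) if k.any() else None)
        else:
            k=(Z>45)&(Z<70)&(abs(X)<22);print(n,k.sum(),np.percentile(S[k],[3,20,50,80,97]).round(1) if k.any() else None)
        if n!='top':
            im=p['pixels']; 
            if n=='scene': im=cv2.resize(im[160:270,210:410],None,fx=3.8,fy=3.8,interpolation=2)
            cv2.imwrite(f'pics/{tag}_{n}.png',im)
import sys
plan(float(sys.argv[1]),54)
if len(sys.argv)>2: cur(sys.argv[2])
E
python3 look.py -87 a
```

```text
clock 4.5 pos [525.5  77.   55.7] gauge x,s 1.0 41.1 F [-0.77  0.92  1.17] w 0.0
axes [[0.067, 0.001, 0.998], [-0.998, 0.001, 0.067], [-0.001, -1.0, 0.001]]
target [533.3 -50.8  54. ] shift n [ 0.3202  0.0039 -0.002 ] turn deg [-0.08 -0.06 -0.08] n [-0.0027 -0.0021 -0.0027]
scene [(0.52, np.float64(13.3))] 87 [ 1.3 39.8]
top [(0.46, np.float64(13.1))] 39 [ 3.1 27.8]
wrist 469 [29.4 30.3 48.  51.8 52. ]
```

View pics/a_scene.png

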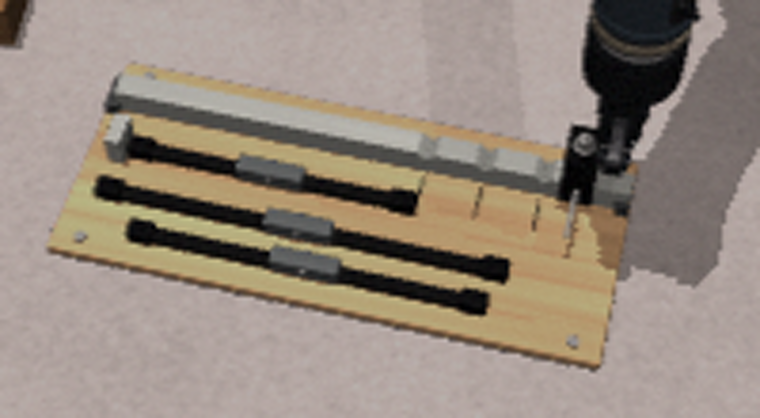

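View pics/a_wrist.png

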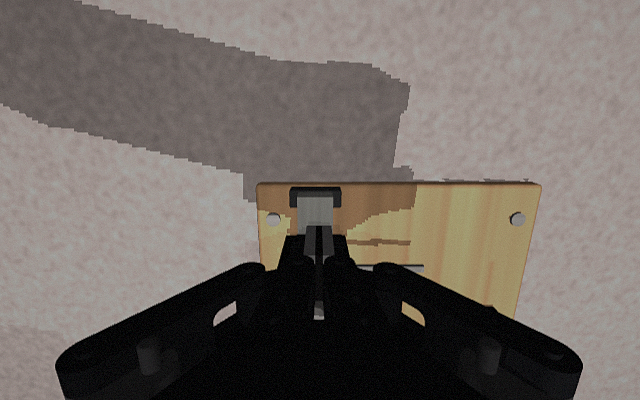

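Emit:
carry_out:
  steps:
    - {"claw":0,"tx":0.012,"ty":0,"tz":0,"wx":0,"wy":0,"wz":0}
    - {"claw":0,"tx":0.024,"ty":0,"tz":0,"wx":0,"wy":0,"wz":0}
    - {"claw":0,"tx":0.036,"ty":0,"tz":0,"wx":0,"wy":0,"wz":0}
    - {"claw":0,"tx":0.048,"ty":0,"tz":0,"wx":0,"wy":0,"wz":0}
    - {"claw":0,"tx":0.06,"ty":0,"tz":0,"wx":0,"wy":0,"wz":0}
    - {"claw":0,"tx":0.072,"ty":0,"tz":0,"wx":0,"wy":0,"wz":0}
    - {"claw":0,"tx":0.084,"ty":0,"tz":0,"wx":0,"wy":0,"wz":0}
    - {"claw":0,"tx":0.096,"ty":0,"tz":0,"wx":0,"wy":0,"wz":0}
    - {"claw":0,"tx":0.108,"ty":0,"tz":0,"wx":0,"wy":0,"wz":0}
    - {"claw":0,"tx":0.12,"ty":0,"tz":0,"wx":0,"wy":0,"wz":0}

```text
clock: 5.58
position: [528.1, 34.3, 55.0]
tool_rot: [-1.239, 1.159, -1.151]
force: [0.1, 7.5, 3.2]
gripper_width: 0.002
```

```bash
python3 look.py -80 b
```

```text
clock 5.5833 pos [528.1  34.3  55. ] gauge x,s 0.6 -1.7 F [0.06 7.52 3.22] w 0.0
axes [[0.073, -0.001, 0.997], [-0.997, 0.005, 0.073], [-0.005, -1.0, -0.0]]
target [532.8 -43.9  54. ] shift n [ 0.1957  0.0015 -0.0023] turn deg [ 0.02  0.26 -0.31] n [ 0.0008  0.0088 -0.0105]
scene [(0.7, np.float64(-30.1)), (0.18, np.float64(-28.8))] 77 [-42.  -10.5]
top [] 30 [-43.5 -22.1]
wrist 470 [-18.   -0.3   0.6   4.3   4.6]
```

View pics/b_scene.png

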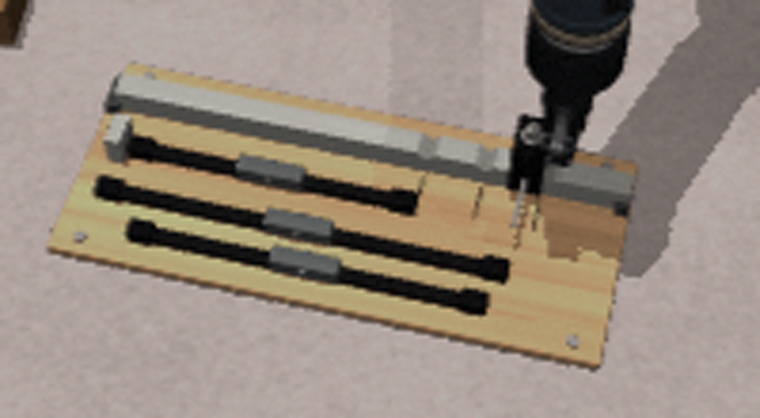

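Emit:
carry_out:
  steps:
    - {"claw":0,"tx":0.012,"ty":0,"tz":0,"wx":0,"wy":0,"wz":0}
    - {"claw":0,"tx":0.024,"ty":0,"tz":0,"wx":0,"wy":0,"wz":0}
    - {"claw":0,"tx":0.036,"ty":0,"tz":0,"wx":0,"wy":0,"wz":0}
    - {"claw":0,"tx":0.048,"ty":0,"tz":0,"wx":0,"wy":0,"wz":0}
    - {"claw":0,"tx":0.06,"ty":0,"tz":0,"wx":0,"wy":0,"wz":0}
    - {"claw":0,"tx":0.072,"ty":0,"tz":0,"wx":0,"wy":0,"wz":0}
    - {"claw":0,"tx":0.084,"ty":0,"tz":0,"wx":0,"wy":0,"wz":0}
    - {"claw":0,"tx":0.096,"ty":0,"tz":0,"wx":0,"wy":0,"wz":0}
    - {"claw":0,"tx":0.108,"ty":0,"tz":0,"wx":0,"wy":0,"wz":0}
    - {"claw":0,"tx":0.12,"ty":0,"tz":0,"wx":0,"wy":0,"wz":0}

```text
clock: 6.67
position: [531.2, -14.2, 55.0]
tool_rot: [-1.24, 1.159, -1.152]
force: [-0.2, 7.8, 3.4]
gripper_width: -0.002
```

```bash
python3 look.py -80 c; python3 go.py -80 54
```

```text
clock 6.6667 pos [531.2 -14.2  55. ] gauge x,s 0.4 -50.3 F [-0.15  7.81  3.38] w -0.0
axes [[0.072, -0.001, 0.997], [-0.997, 0.005, 0.072], [-0.005, -1.0, -0.001]]
target [532.8 -43.9  54. ] shift n [ 0.0743  0.002  -0.0013] turn deg [ 0.06  0.22 -0.3 ] n [ 0.0021  0.0074 -0.0098]
scene [(0.63, np.float64(-79.9))] 64 [-90.7 -51.5]
top [] 15 [-91.2 -82.6]
wrist 472 [-66.8 -49.  -48.3 -44.6 -44.2]
clock 6.9167 pos [531.6 -19.4  54.9] gauge x,s 0.4 -55.5 F [1.67 2.5  1.73] w -0.0
axes [[0.066, 0.0, 0.998], [-0.998, -0.0, 0.066], [0.0, -1.0, 0.0]]
target [532.8 -43.9  54. ] shift n [ 0.0612  0.0023 -0.001 ] turn deg [-0.02 -0.09  0.02] n [-0.0006 -0.003   0.0007]
```

View pics/c_scene.png

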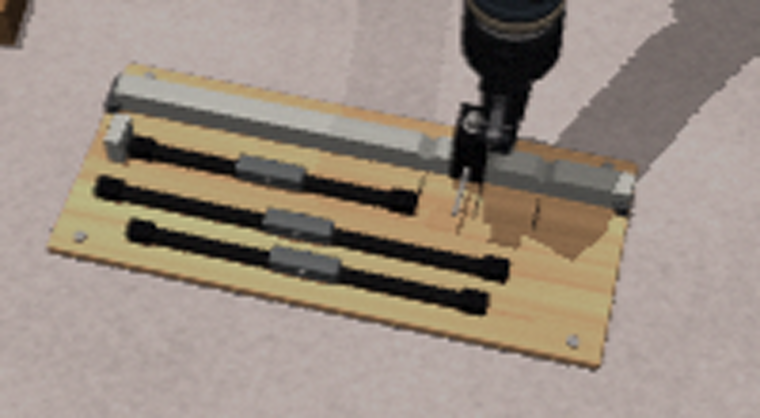

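Emit:
carry_out:
  steps:
    - {"claw":0,"tx":0.008,"ty":0,"tz":0,"wx":0,"wy":0,"wz":0}
    - {"claw":0,"tx":0.016,"ty":0,"tz":0,"wx":0,"wy":0,"wz":0}
    - {"claw":0,"tx":0.024,"ty":0,"tz":0,"wx":0,"wy":0,"wz":0}
    - {"claw":0,"tx":0.032,"ty":0,"tz":0,"wx":0,"wy":0,"wz":0}
    - {"claw":0,"tx":0.04,"ty":0,"tz":0,"wx":0,"wy":0,"wz":0}
    - {"claw":0,"tx":0.046,"ty":0,"tz":0,"wx":0,"wy":0,"wz":0}
    - {"claw":0,"tx":0.052,"ty":0,"tz":0,"wx":0,"wy":0,"wz":0}
    - {"claw":0,"tx":0.055,"ty":0,"tz":0,"wx":0,"wy":0,"wz":0}
    - {"claw":0,"tx":0.055,"ty":0,"tz":0,"wx":0,"wy":0,"wz":0}
    - {"claw":0,"tx":0.055,"ty":0,"tz":0,"wx":0,"wy":0,"wz":0}

```text
clock: 7.75
position: [533.0, -40.8, 54.9]
tool_rot: [-1.24, 1.16, -1.16]
force: [1.6, 3.4, 2.6]
gripper_width: -0.0
```

```bash
python3 look.py -84 e; python3 go.py -84 54
```

```text
clock 7.75 pos [533.  -40.8  54.9] gauge x,s 0.4 -77.0 F [1.62 3.43 2.6 ] w -0.0
axes [[0.067, 0.0, 0.998], [-0.998, 0.0, 0.067], [-0.0, -1.0, 0.0]]
target [533.1 -47.9  54. ] shift n [ 0.0176  0.0022 -0.0009] turn deg [-0.   -0.06 -0.01] n [-0.0001 -0.0021 -0.0005]
scene [(0.67, np.float64(-106.8))] 58 [-117.3  -72.5]
top [] 13 [-114.5 -106.1]
wrist 473 [-88.3 -70.6 -69.8 -66.  -65.7]
clock 8.0 pos [533.  -40.8  54.9] gauge x,s 0.4 -77.0 F [0.3  4.13 2.5 ] w -0.0
axes [[0.067, 0.0, 0.998], [-0.998, 0.0, 0.067], [-0.0, -1.0, 0.0]]
target [533.1 -47.9  54. ] shift n [ 0.0175  0.0023 -0.001 ] turn deg [-0.01 -0.05 -0.  ] n [-0.0004 -0.0016 -0.0001]
```

View pics/e_scene.png

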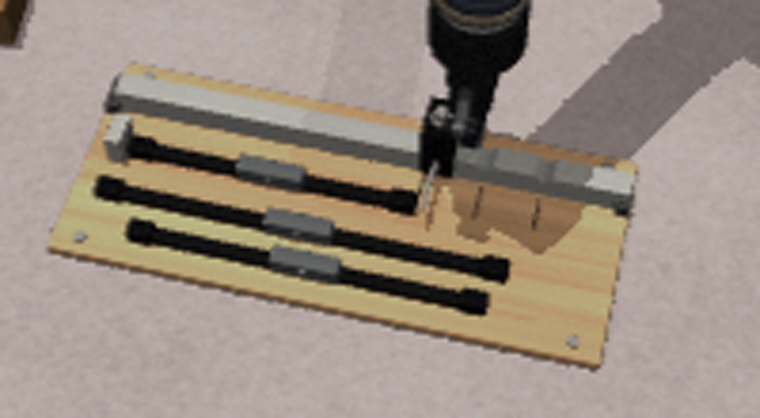

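View pics/e_wrist.png

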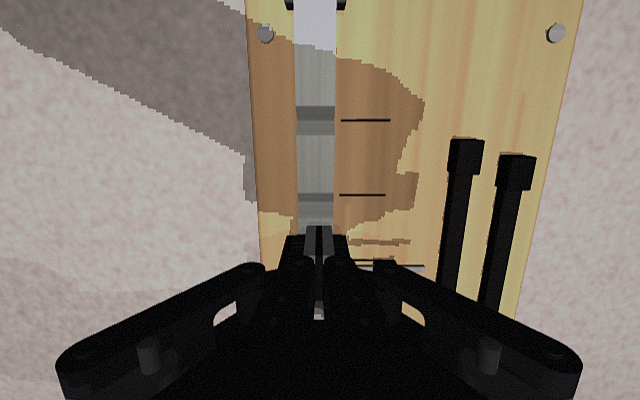

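```bash
python3 - <<'E'
from go import *
p=eyes.capture('wrist');C=cloud(p);g=cv2.cvtColor(p['pixels'],cv2.COLOR_BGR2GRAY)
S=C[...,:2]@d
for r0,r1 in((112,128),(187,203),(255,275)):
    for c in (350,370,380,390,400): 
        r=r0+int(np.argmin(g[r0:r1,c]));print(c,r,g[r,c],S[r,c].round(1),C[r,c,2].round(1))
Z=C[...,2];X=C[...,:2]@nn-RX
k=(Z>42)&(Z<73)&(abs(X)<24)&(S<-80);print(k.sum(),np.median(S[k]),np.percentile(S[k],[5,95]))
E
```

```text
350 120 1 -12.1 11.2
370 120 0 -12.1 11.1
380 120 1 -12.0 12.9
390 119 68 -11.4 11.8
400 116 105 -9.6 12.2
350 195 5 -62.3 11.8
370 195 10 -62.4 11.2
380 195 6 -62.1 12.4
390 188 109 -57.4 11.3
400 188 108 -57.3 11.7
350 258 0 -64.8 96.5
370 260 0 -111.7 12.7
380 260 0 -111.1 13.7
390 260 0 -111.8 12.6
400 274 4 -65.1 107.7
105 -88.02443222918751 [-88.5271038  -87.56317812]
```

Emit:
carry_out:
  steps:
    - {"claw":0,"tx":0.004,"ty":0,"tz":0,"wx":0,"wy":0,"wz":0}
    - {"claw":0,"tx":0.008,"ty":0,"tz":0,"wx":0,"wy":0,"wz":0}
    - {"claw":0,"tx":0.012,"ty":0,"tz":0,"wx":0,"wy":0,"wz":0}
    - {"claw":0,"tx":0.016,"ty":0,"tz":0,"wx":0,"wy":0,"wz":0}
    - {"claw":0,"tx":0.016,"ty":0,"tz":0,"wx":0,"wy":0,"wz":0}
    - {"claw":0,"tx":0.016,"ty":0,"tz":0,"wx":0,"wy":0,"wz":0}

```text
clock: 8.55
position: [532.3, -48.9, 54.5]
tool_rot: [-1.242, 1.161, -1.161]
force: [-0.7, -0.0, -0.6]
gripper_width: -0.001
```

```bash
cat > face.py <<'E'
from go import *
plan(-86.8,54)
p=eyes.capture('wrist');C=cloud(p);S=C[...,:2]@d
Z=C[...,2];X=C[...,:2]@nn-RX
k=(Z>42)&(Z<73)&(abs(X)<24)&(S<-80);print(k.sum(),np.median(S[k]),np.percentile(S[k],[5,50,95]))
E
python3 face.py
```

```text
clock 8.55 pos [532.3 -48.9  54.5] gauge x,s -0.8 -85.0 F [-0.67 -0.02 -0.63] w -0.0
axes [[0.066, -0.002, 0.998], [-0.998, -0.002, 0.066], [0.001, -1.0, -0.002]]
target [533.3 -50.6  54. ] shift n [0.0045 0.0012 0.0021] turn deg [ 0.11 -0.14  0.08] n [ 0.0035 -0.0047  0.0027]
64 -96.80053121236836 [-97.27867109 -96.80053121 -96.35445161]
```

The push force fell to about 0 and the face moved ahead of the fingers, so the notch pulled the cursor in. I'll check again before backing off.

```bash
python3 face.py
```

```text
clock 8.6 pos [532.4 -48.7  54.5] gauge x,s -0.7 -84.8 F [-0.06 -0.69 -0.87] w -0.0
axes [[0.066, -0.002, 0.998], [-0.998, -0.001, 0.066], [0.001, -1.0, -0.002]]
target [533.3 -50.6  54. ] shift n [0.005  0.0012 0.0018] turn deg [ 0.1  -0.14  0.07] n [ 0.0032 -0.0045  0.0023]
61 -96.87869652718844 [-97.39452726 -96.87869653 -96.44655706]
```

Emit:
carry_out:
  steps:
    - {"claw":0,"tx":-0.02,"ty":0,"tz":0,"wx":0,"wy":0,"wz":0}
    - {"claw":0,"tx":-0.05,"ty":0,"tz":0,"wx":0,"wy":0,"wz":0}
    - {"claw":0,"tx":-0.09,"ty":0,"tz":0,"wx":0,"wy":0,"wz":0}
    - {"claw":0,"tx":-0.14,"ty":0,"tz":0,"wx":0,"wy":0,"wz":0}
    - {"claw":0,"tx":-0.2,"ty":0,"tz":0,"wx":0,"wy":0,"wz":0}
    - {"claw":0,"tx":-0.25,"ty":-0.05,"tz":0,"wx":0,"wy":0,"wz":0}
    - {"claw":0,"tx":-0.3,"ty":-0.12,"tz":0,"wx":0,"wy":0,"wz":0}
    - {"claw":0,"tx":-0.3,"ty":-0.2,"tz":0,"wx":0,"wy":0,"wz":0}
    - {"claw":0,"tx":-0.3,"ty":-0.2,"tz":0,"wx":0,"wy":0,"wz":0}

```text
clock: 9.4
position: [528.5, 76.0, 140.0]
tool_rot: [-1.233, 1.151, -1.159]
force: [0.4, -1.2, -0.1]
gripper_width: 0.003
```

```bash
python3 fit2.py | grep -E 'yaw|cursor|blade'; python3 - <<'E'
from go import *
for n in ['top','scene','wrist']:
    p=eyes.capture(n);C=cloud(p);S=C[...,:2]@d;Z=C[...,2];X=C[...,:2]@nn-RX
    k=(abs(X)<24)&(abs(S+112)<30)&(Z<110)
    rail=np.median(Z[(abs(X)<8)&(S>-60)&(S<40)&(Z<60)]) 
    print(n,'rail',rail,'max',np.sort(Z[k])[-12:].round(1),'block top',np.median(Z[k&(Z>66)]))
    k2=k&(Z-rail>34);print('block s',np.percentile(S[k2],[2,98]), 'face',np.median(S[k&(Z>45)&(Z<70)]) )
    if n=='wrist':
        cv2.imwrite('pics/f_wrist.png',p['pixels'])
    if n=='scene': cv2.imwrite('pics/f_scene.png',cv2.resize(p['pixels'][160:270,210:410],None,fx=3.8,fy=3.8,interpolation=2))
print(manip.sense()['clock'])
E
```

```text
top yaw 3.861102966898447 n 505 width [-10.46830943  10.83640368]
cursor top x [507.44083155 547.92126175] y [-123.10566344  -95.39493518] 79
blade y [-360.89796156    1.46963836] 577.8727168466107
scene yaw 3.771804832379599 n 719 width [-11.25932699  10.44609688]
cursor top x [505.5662907  548.25642564] y [-125.06737058  -97.23162149] 97
blade y [-364.22466273 -117.06372064] 579.7423162250973
top rail 34.327289182477216 max [81.3 81.3 81.5 82.2 83.4 83.7 84.4 85.3 85.6 86.2 86.2 86.9] block top 75.29798179252373
block s [-123.00636152  -96.49937587] face -109.2741734021781
scene rail 36.412815478060566 max [81.  82.1 82.4 82.4 82.9 83.4 83.7 84.  84.2 85.9 86.  86.3] block top 76.30564115112321
block s [-125.67734037  -99.16287766] face -109.88601008390229
wrist rail 35.60901239268206 max [36.5 36.5 36.6 36.6 36.6 36.6 36.7 36.8 36.9 37.  37.1 37.2] block top nan
  return _methods._mean(a, axis=axis, dtype=dtype,
  ret = ret.dtype.type(ret / rcount)
Traceback (most recent call last):
IndexError: index -1 is out of bounds for axis 0 with size 0
```

View pics/f_scene.png

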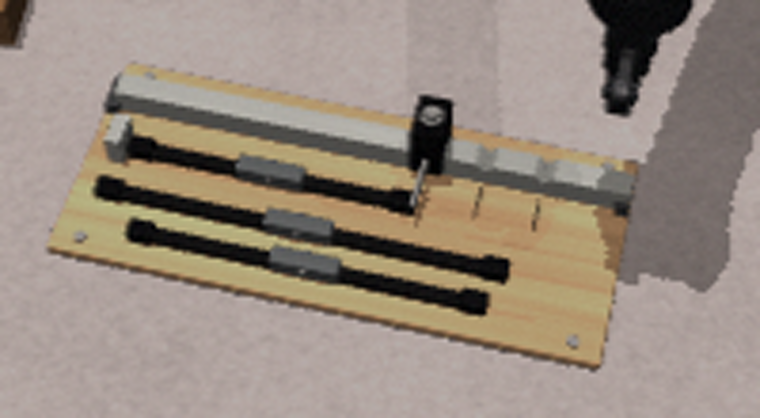

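View pics/rect_top.png

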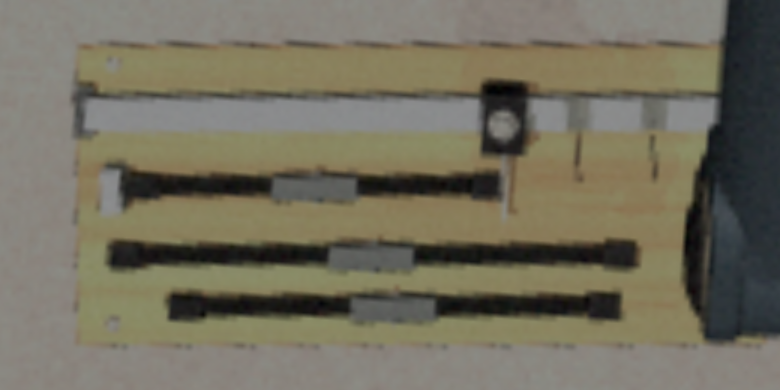

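The pointer now sits at the blade tip on the 250 line and the button looks lower. All three cameras put the cursor about 1.3 mm short of the notch centre, within calibration error. I'll check seating with a close wrist view from above.

Emit:
carry_out:
  steps:
    - {"claw":0,"tx":0,"ty":-0.08,"tz":0,"wx":0,"wy":0,"wz":0}
    - {"claw":0,"tx":0.03,"ty":-0.15,"tz":0,"wx":0,"wy":0,"wz":0}
    - {"claw":0,"tx":0.1,"ty":-0.2,"tz":0,"wx":0,"wy":0,"wz":0}
    - {"claw":0,"tx":0.19,"ty":-0.2,"tz":0,"wx":0,"wy":0,"wz":0}
    - {"claw":0,"tx":0.28,"ty":-0.2,"tz":0,"wx":0,"wy":0,"wz":0}
    - {"claw":0,"tx":0.37,"ty":-0.2,"tz":0,"wx":0,"wy":0,"wz":0}
    - {"claw":0,"tx":0.44,"ty":-0.2,"tz":0,"wx":0,"wy":0,"wz":0}
    - {"claw":0,"tx":0.47,"ty":-0.2,"tz":0,"wx":0,"wy":0,"wz":0}
    - {"claw":0,"tx":0.47,"ty":-0.2,"tz":0,"wx":0,"wy":0,"wz":0}
    - {"claw":0,"tx":0.47,"ty":-0.2,"tz":0,"wx":0,"wy":0,"wz":0}

```text
clock: 10.58
position: [537.4, -115.3, 214.0]
tool_rot: [-1.24, 1.162, -1.16]
force: [1.0, 1.1, -0.1]
gripper_width: 0.005
```

```bash
cat > chk.py <<'E'
from go import *
plan(-150,200)
p=eyes.capture('wrist');C=cloud(p);S=C[...,:2]@d;Z=C[...,2];X=C[...,:2]@nn-RX
cv2.imwrite(f'pics/{sys.argv[3]}.png',p['pixels'])
k=(abs(X)<25)&(abs(S+112)<30)&(Z<110)
rail=np.median(Z[(abs(X)<8)&(S>-85)&(S<20)&(Z<60)]);print('rail',rail,k.sum())
b=k&(Z>rail+36)&(Z<rail+42);print('block top z',np.median(Z[b])-rail+36,'s',np.percentile(S[b],[1,99]),b.sum())
t=k&(Z>rail+43);print('button',t.sum(),np.percentile(Z[t]-rail+36,[10,50,90]) if t.any() else '', S[t].mean(),X[t].mean())
f=k&(Z>rail+8)&(Z<rail+34);print('face',np.median(S[f]),f.sum())
E
python3 chk.py 0 0 g
```

```text
clock 10.5833 pos [ 537.4 -115.3  214. ] gauge x,s -0.3 -151.6 F [ 0.96  1.15 -0.13] w 0.0
axes [[0.065, -0.002, 0.998], [-0.998, 0.0, 0.065], [-0.001, -1.0, -0.002]]
target [ 537.6 -113.7  200. ] shift n [-0.004   0.035   0.0008] turn deg [ 0.1  -0.16 -0.03] n [ 0.0033 -0.0052 -0.0011]
rail 35.300770055596956 2146
block top z 75.50817507666761 s [-124.79405307  -97.0252583 ] 1006
button 119 [82.71104561 83.94306258 84.79640302] -110.76087005205164 -1.4375800741877605
face -97.08398460030365 38
```

View pics/g.png

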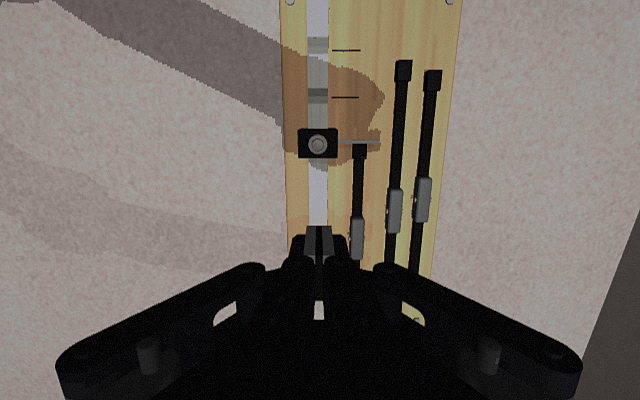

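```bash
python3 - <<'E'
from go import *
p=eyes.capture('wrist');C=cloud(p);S=C[...,:2]@d;g=cv2.cvtColor(p['pixels'],cv2.COLOR_BGR2GRAY)
for r0,r1 in((44,56),(91,103)):
    print([S[r0+int(np.argmin(g[r0:r1,c])),c].round(1) for c in (336,340,345,350,354)])
E
python3 chk.py 0 0 g2
```

```text
[np.float64(-12.4), np.float64(-12.7), np.float64(-12.4), np.float64(-12.3), np.float64(-12.6)]
[np.float64(-62.7), np.float64(-62.6), np.float64(-61.5), np.float64(-62.6), np.float64(-62.6)]
clock 10.6833 pos [ 537.8 -113.3  214.2] gauge x,s 0.2 -149.6 F [-0.13  0.75  0.2 ] w 0.0
axes [[0.069, -0.001, 0.998], [-0.998, 0.001, 0.069], [-0.001, -1.0, -0.001]]
target [ 537.6 -113.7  200. ] shift n [ 0.001   0.0355 -0.0005] turn deg [ 0.07  0.07 -0.07] n [ 0.0024  0.0023 -0.0022]
rail 35.35497785624506 2133
block top z 75.42852983888326 s [-124.81270912  -97.0241341 ] 974
button 119 [82.75377312 83.91909412 84.85556731] -110.78075834571051 -1.2688997326065208
face -97.08306650649526 39
```

```bash
python3 - <<'E'
from go import *
p=eyes.capture('wrist');C=cloud(p);S=C[...,:2]@d;Z=C[...,2];g=cv2.cvtColor(p['pixels'],cv2.COLOR_BGR2GRAY)
for c in (314,318,322):
    for r in range(84,108): print(r,g[r,c],S[r,c].round(1),Z[r,c].round(1),end=' | ')
    print()
cv2.imwrite('pics/z.png',cv2.resize(p['pixels'][30:180,270:420],None,fx=4,fy=4,interpolation=cv2.INTER_CUBIC))
E
```

```text
84 126 -47.8 35.4 | 85 123 -48.7 34.1 | 86 125 -50.0 36.3 | 87 123 -50.9 35.9 | 88 125 -51.9 35.7 | 89 125 -53.0 35.9 | 90 103 -54.1 36.6 | 91 71 -55.0 35.3 | 92 72 -56.0 34.8 | 93 78 -56.9 33.7 | 94 75 -57.8 31.9 | 95 69 -58.8 31.2 | 96 74 -59.7 29.2 | 97 73 -60.8 29.7 | 98 84 -61.8 29.4 | 99 92 -62.8 28.4 | 100 95 -63.9 28.7 | 101 94 -65.0 30.2 | 102 94 -66.1 31.0 | 103 94 -67.3 32.7 | 104 95 -68.4 33.4 | 105 104 -69.4 33.1 | 106 114 -70.5 34.5 | 107 122 -71.6 35.4 | 
84 116 -47.9 36.2 | 85 122 -49.0 37.0 | 86 117 -50.0 36.3 | 87 125 -51.0 36.4 | 88 123 -52.0 36.2 | 89 126 -53.0 36.2 | 90 100 -54.1 36.8 | 91 76 -55.0 36.0 | 92 77 -55.9 34.8 | 93 72 -56.8 32.7 | 94 77 -57.8 32.2 | 95 77 -58.8 31.5 | 96 65 -59.8 31.4 | 97 72 -60.7 28.7 | 98 71 -61.7 28.5 | 99 100 -62.8 28.2 | 100 94 -63.9 29.3 | 101 89 -65.1 31.0 | 102 93 -66.2 32.2 | 103 95 -67.2 31.3 | 104 87 -68.4 34.7 | 105 97 -69.4 33.9 | 106 113 -70.6 35.8 | 107 124 -71.7 36.4 | 
84 120 -47.9 36.3 | 85 120 -48.8 35.4 | 86 118 -49.8 35.5 | 87 118 -51.0 36.9 | 88 124 -83.0 356.6 | 89 123 -53.1 37.5 | 90 103 -54.0 36.2 | 91 71 -55.0 35.8 | 92 76 -55.8 33.4 | 93 73 -56.9 34.0 | 94 75 -57.8 32.1 | 95 84 -58.8 31.6 | 96 76 -59.7 30.2 | 97 72 -60.8 30.5 | 98 83 -61.8 29.7 | 99 97 -62.8 28.9 | 100 89 -64.0 30.5 | 101 94 -65.0 29.6 | 102 98 -66.2 32.5 | 103 91 -67.2 32.0 | 104 93 -68.4 34.4 | 105 99 -69.5 34.6 | 106 118 -70.6 36.7 | 107 123 -71.6 36.3 |
```

View pics/z.png

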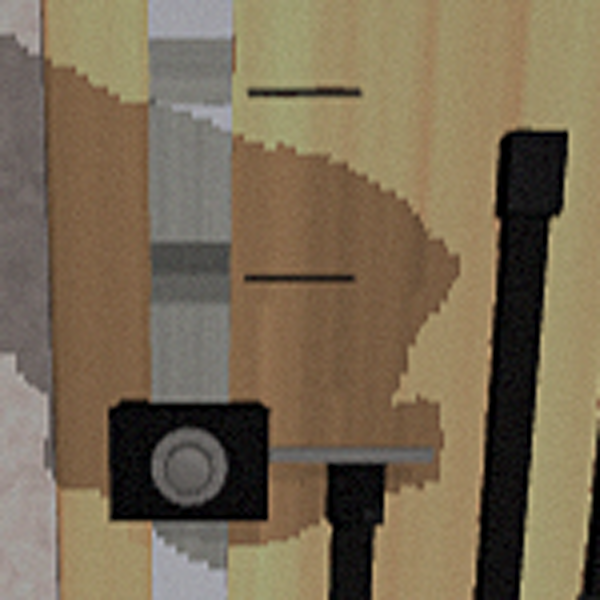

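The V edges of notch 300 run from -54.1 to -70.3, so its middle is at -62.2. That puts the expected cursor centre at about -111.5 after correcting for height bias, and it measures -110.9. The button stands about 8.4 mm above the block, against 12 when riding, so it has dropped. The cursor is seated and the arm is clear.

```bash
python3 -c "
from rig import manip
print(manip.finish_job(), manip.sense()['clock'])"
```

```text
the job is handed in; nothing more can be done
the job is handed in; nothing more can be done
```

The cursor is seated in the 250 mm notch, at the free end of the blade in the lane, and the job is handed in. The lane holds the short (250 mm) blade. With the gripper shut, I pushed the cursor's outer face past the 350 and 300 mm notches. I stopped when the push force fell to about 0 and the 250 mm notch pulled the cursor in. Then I backed the fingers off and raised the arm; the last clock reading before hand-in was about 10.7 s.

**Position:** the pointer sits on the blade tip. The cursor's centre measured 0.6 mm from where the notch should be, after a rough correction for camera bias. Uncorrected, all three cameras put it about 1.2–1.6 mm short, which is within the stated 2 mm calibration.

**Plunger:** the button stands about 8.4 mm above the block, against 12 mm when riding on the rail. That is a drop of about 3.5 mm, close to the expected 4 mm.

**Everything else:** the three blades look unmoved in the pictures. I did not re-measure the oil can or the carton, but the arm stayed clear of both.

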